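Load the dispatch skid and secure its clamp

ROBOT

A 6-joint arm with a two-finger parallel gripper is mounted at the origin on the work surface. World frame = base frame: x ahead of the robot, y to its left, z up, the work surface at z = 0. Lengths are in mm, angles in rad, forces in N, time in s.
With the tool pointing down it reaches from about 350 to 975 mm from the base axis. Payload 7.1 kg.
Tool frame: the origin (TCP) lies on the front face of the gripper's body, between the roots of the fingers; the fingertips stand 80 mm ahead of it and the grasp point (between the pads) lies 61 mm ahead of it (env.tips_ahead is the distance from the TCP to the fingertips, in mm); z points along the fingers, y is the line along which they close (so a half turn about z gives the same grasp; the last joint's range is limited). The gripper opens to 88 mm and grips with 3 to 60 N. Pads are 20 mm wide; open, the fingers measure 115 mm over their backs; the gripper's body (75 mm by 178 mm) begins 61 mm behind the grasp point.
Start: joints at [-1.237, 0.423, 1.63, -0, 1.089, -0.019], TCP at [215.971, -586.483, 302.675] pointing down, gripper open.
Joint ranges: [-3, 3], [-0.9, 2.11], [0.09, 2.58], [-1.31, 4.45], [0.11, 2.69], [-2.54, 2.54]. Speed limits (rad/s): [2.39, 2.39, 3.01, 3.14, 3.14, 3.14].

INTERFACE

Orientations are given as a unit quaternion [x, y, z, w].
In Python, from station import env, set_gripper, viewer, workorder gives the robot as it stands. Calls block until the motion is done:
- env.reach(position, orientation): joint-space move of the TCP to a pose.
- env.move_l(position, rot=None, rate=150, f_stop=None): straight line of the TCP; rot=None keeps the orientation; rate is the mean speed in mm/s. With f_stop (N) it stops when the force on the tool has changed by that much, and returns True; else False.
- env.move_joints(angles): joint-space move.
- set_gripper(opening): finger opening in mm; the grip force is fixed at half the most; returns when the fingers have stopped.
- env.hold(seconds).
- env.ik(position, orientation): joint angles nearest the present ones, or None.
- env.read_state(): the state.
- viewer.camera(name): name is "side" or "top" or "wrist"; returns the picture (420x560x3 uint8, blue, green, red); there is no depth.
- viewer.camera_params(name): a dict with "fx", "fy", "cx", "cy" (pixels), "pose" (4x4, takes a point from camera to world coordinates); the wrist camera has in their place "tool_from_camera" (4x4, takes a point from camera to tool coordinates, whose origin is the TCP and whose axes are the flange's). Camera axes: x right, y up, looking along -z (the intrinsics and any distortion apply to the point x, -y, -z); pixel columns grow to the right and rows downward; lengths in mm; the calibration is good to about 2 mm. A picture is of the moment at which its call begins: read the wrist's pose just before it. camera_params takes no time and is no camera call.
A pose or a line that the arm cannot do raises env.IKError and nothing moves.
- workorder.sign_off(): hands the job in; it is judged then, once.
The state is a dict: "time_s": time; "qpos": joint angles; "dq": joint speeds; "tau": joint torques, N m; "tool_pos": TCP position; "orientation": TCP orientation; "force": force on the tool from outside, world axes, zero at the start; "wrist_torque": the same for the moment, N m; "width": finger opening in mm; "grip_force": force on a finger pad.
Only numpy, scipy, OpenCV 4.12 (cv2) and the standard library are available. Lean on these libraries where they do the work, as an engineer would, in place of code of your own. Each camera call takes 0.05 s, during which the arm holds its last target. There are 200 camera calls.

TASK

Pull the skid's clamp fully back, then set all the cartons on the skid as one interlocking layer, each squarely inside an outline of its own: fill both outlines of the row of two, and put the rest in the row of three. Then slide the clamp fully home over the layer, and only then tighten its castle nut clockwise to the very next slot that lines up with the cross hole (the white line on the stud), neither backing it off nor going past that slot. Leave the other things on the bench where they are.

Things in the scene. Friction and masses are not known exactly. Their poses are not given: they have to be found in the camera images.
- skid: Plywood pallet slab, fixed. Deck 252 x 228 mm (x, y), top 30 mm above the bench. Origin on the bench under the deck's centre, z up. A 100 mm wide tongue, also 30 mm high, runs along +y from y = 114 to 257 mm and carries clamp and nut. Black outlines on the deck: a row of two on the -y side, long sides along x, and a row of three on the clamp side, long sides along y.
- clamp (a joint): Aluminium clamp sliding on the tongue along the skid's y, m: 0 fully home, 0.04 fully back (end stops); starts partly back. About 2 N friction, stays where left. Its 204 mm wide plate carries a lip, underside 85 mm and top 90 mm above the bench; home, the lip's edge is at y = 68 mm, 14 mm over the row of three, and the plate's face at y = 88 mm, 6 mm clear of centred cartons.
- clamp_grip (a point): Top centre of the clamp's upright black grip, 125 mm above the bench, at skid (0, 101 mm + clamp joint). The grip is 14 mm thick along the skid's y, 60 mm wide along x; its top 35 mm stands above the lip and can be pinched from above across the thickness. Site axes as the skid's.
- nut (a joint): Hexagon castle nut on the stud in the clamp's strap, rad, growing clockwise from above (tightening). Six crown slots, 8 mm wide, one over each flat's middle. The cross hole, marked by the white line on the stud's end, runs along the skid's x. Slots line up at 0, pi/3, ..; it starts at 0.35 to 0.8, so the next is 1.047. Friction 0.3 N m, stays put. Flats face -q + k pi/3 from skid x.
- nut_top (a point): Centre of the nut's crown top, 78 mm above the bench, at skid (0, 190 mm). Hexagon 50 mm across flats, 41 to 65 mm above the bench; crown about 45 mm across; the stud ends at 80 mm; the strap under the nut has its top at 39 mm. The nut turns without rising. Site axes turn with it.
- place0 (a point): Centre of outline 0 on the deck's top, at skid (-51, -50) mm; one of the row of two (102 x 68 mm): the carton's long side runs along the skid's x. Site axes as the skid's.
- place1 (a point): Centre of outline 1 on the deck's top, at skid (51, -50) mm; one of the row of two (102 x 68 mm): the carton's long side runs along the skid's x. Site axes as the skid's.
- place2 (a point): Centre of outline 2 on the deck's top, at skid (-68, 34) mm; one of the row of three (68 x 100 mm): the carton's long side runs along the skid's y. Site axes as the skid's.
- place3 (a point): Centre of outline 3 on the deck's top, at skid (0, 34) mm; one of the row of three (68 x 100 mm): the carton's long side runs along the skid's y. Site axes as the skid's.
- place4 (a point): Centre of outline 4 on the deck's top, at skid (68, 34) mm; one of the row of three (68 x 100 mm): the carton's long side runs along the skid's y. Site axes as the skid's.
- carton0: Brown carton, about 0.25 kg, one of three to five alike (absent: None). Body 96 x 64 x 50 mm (x, y, z) with an upright carry handle in the middle of its top: 50 mm long along x, 12 mm thick along y, 28 mm high (50 to 78 mm above the underside). Origin: centre of the underside, x along the long side, z up. Held by the handle it can be set close beside others.
- carton1: Brown carton, about 0.25 kg, one of three to five alike (absent: None). Body 96 x 64 x 50 mm (x, y, z) with an upright carry handle in the middle of its top: 50 mm long along x, 12 mm thick along y, 28 mm high (50 to 78 mm above the underside). Origin: centre of the underside, x along the long side, z up. Held by the handle it can be set close beside others.
- carton2: Brown carton, about 0.25 kg, one of three to five alike (absent: None). Body 96 x 64 x 50 mm (x, y, z) with an upright carry handle in the middle of its top: 50 mm long along x, 12 mm thick along y, 28 mm high (50 to 78 mm above the underside). Origin: centre of the underside, x along the long side, z up. Held by the handle it can be set close beside others.
- carton3: Brown carton, about 0.25 kg, one of three to five alike (absent: None). Body 96 x 64 x 50 mm (x, y, z) with an upright carry handle in the middle of its top: 50 mm long along x, 12 mm thick along y, 28 mm high (50 to 78 mm above the underside). Origin: centre of the underside, x along the long side, z up. Held by the handle it can be set close beside others.
- carton4: Brown carton, about 0.25 kg, one of three to five alike (absent: None). Body 96 x 64 x 50 mm (x, y, z) with an upright carry handle in the middle of its top: 50 mm long along x, 12 mm thick along y, 28 mm high (50 to 78 mm above the underside). Origin: centre of the underside, x along the long side, z up. Held by the handle it can be set close beside others.
- reel: Black reel 72 mm across, 45 mm high, upright among the cartons; leave it alone. Origin: centre of the underside.
- meter: Black hand-held meter 150 x 78 x 34 mm, bystander.
- driver: Screwdriver lying on the bench, bystander.
- post: Dark steel optics post, 25 mm thick, 75 mm high, standing, bystander.
- jar: Clear jar with white cap, 60 mm thick, 90 mm high, standing behind the cartons, bystander.
- spanner: Spanner lying on the right of the bench, bystander.

How it is judged (in metres and radians):
On the way, in this order (a step that is already met when the one before it is completed fails the run):
1. the clamp is pulled fully back (value of joint clamp above 0.035 m), for 0.2 s.
2. all cartons lie in the layer pattern on the skid, the row of two filled, the clamp still pulled back (((horizontal distance between carton0 and place0 below 0.01 m and angle between the x axis of carton0 and the x axis of skid, either way round below 0.12 rad) or (horizontal distance between carton0 and place1 below 0.01 m and angle between the x axis of carton0 and the x axis of skid, either way round below 0.12 rad) or (horizontal distance between carton0 and place2 below 0.01 m and angle between the x axis of carton0 and the y axis of skid, either way round below 0.12 rad) or (horizontal distance between carton0 and place3 below 0.01 m and angle between the x axis of carton0 and the y axis of skid, either way round below 0.12 rad) or (horizontal distance between carton0 and place4 below 0.01 m and angle between the x axis of carton0 and the y axis of skid, either way round below 0.12 rad)) and z of carton0 in the frame of skid between 0.025 and 0.036 m and angle between each of carton0, carton1, carton2, carton3, carton4's own z axis and vertical below 0.1 rad and linear speed of each of carton0, carton1, carton2, carton3, carton4 below 0.03 m/s and ((horizontal distance between carton1 and place0 below 0.01 m and angle between the x axis of carton1 and the x axis of skid, either way round below 0.12 rad) or (horizontal distance between carton1 and place1 below 0.01 m and angle between the x axis of carton1 and the x axis of skid, either way round below 0.12 rad) or (horizontal distance between carton1 and place2 below 0.01 m and angle between the x axis of carton1 and the y axis of skid, either way round below 0.12 rad) or (horizontal distance between carton1 and place3 below 0.01 m and angle between the x axis of carton1 and the y axis of skid, either way round below 0.12 rad) or (horizontal distance between carton1 and place4 below 0.01 m and angle between the x axis of carton1 and the y axis of skid, either way round below 0.12 rad)) and z of carton1 in the frame of skid between 0.025 and 0.036 m and ((horizontal distance between carton2 and place0 below 0.01 m and angle between the x axis of carton2 and the x axis of skid, either way round below 0.12 rad) or (horizontal distance between carton2 and place1 below 0.01 m and angle between the x axis of carton2 and the x axis of skid, either way round below 0.12 rad) or (horizontal distance between carton2 and place2 below 0.01 m and angle between the x axis of carton2 and the y axis of skid, either way round below 0.12 rad) or (horizontal distance between carton2 and place3 below 0.01 m and angle between the x axis of carton2 and the y axis of skid, either way round below 0.12 rad) or (horizontal distance between carton2 and place4 below 0.01 m and angle between the x axis of carton2 and the y axis of skid, either way round below 0.12 rad)) and z of carton2 in the frame of skid between 0.025 and 0.036 m and ((horizontal distance between carton3 and place0 below 0.01 m and angle between the x axis of carton3 and the x axis of skid, either way round below 0.12 rad) or (horizontal distance between carton3 and place1 below 0.01 m and angle between the x axis of carton3 and the x axis of skid, either way round below 0.12 rad) or (horizontal distance between carton3 and place2 below 0.01 m and angle between the x axis of carton3 and the y axis of skid, either way round below 0.12 rad) or (horizontal distance between carton3 and place3 below 0.01 m and angle between the x axis of carton3 and the y axis of skid, either way round below 0.12 rad) or (horizontal distance between carton3 and place4 below 0.01 m and angle between the x axis of carton3 and the y axis of skid, either way round below 0.12 rad)) and z of carton3 in the frame of skid between 0.025 and 0.036 m and ((horizontal distance between carton4 and place0 below 0.01 m and angle between the x axis of carton4 and the x axis of skid, either way round below 0.12 rad) or (horizontal distance between carton4 and place1 below 0.01 m and angle between the x axis of carton4 and the x axis of skid, either way round below 0.12 rad) or (horizontal distance between carton4 and place2 below 0.01 m and angle between the x axis of carton4 and the y axis of skid, either way round below 0.12 rad) or (horizontal distance between carton4 and place3 below 0.01 m and angle between the x axis of carton4 and the y axis of skid, either way round below 0.12 rad) or (horizontal distance between carton4 and place4 below 0.01 m and angle between the x axis of carton4 and the y axis of skid, either way round below 0.12 rad)) and z of carton4 in the frame of skid between 0.025 and 0.036 m and ((horizontal distance between carton0 and place0 below 0.01 m and angle between the x axis of carton0 and the x axis of skid, either way round below 0.12 rad) or (horizontal distance between carton1 and place0 below 0.01 m and angle between the x axis of carton1 and the x axis of skid, either way round below 0.12 rad) or (horizontal distance between carton2 and place0 below 0.01 m and angle between the x axis of carton2 and the x axis of skid, either way round below 0.12 rad) or (horizontal distance between carton3 and place0 below 0.01 m and angle between the x axis of carton3 and the x axis of skid, either way round below 0.12 rad) or (horizontal distance between carton4 and place0 below 0.01 m and angle between the x axis of carton4 and the x axis of skid, either way round below 0.12 rad)) and ((horizontal distance between carton0 and place1 below 0.01 m and angle between the x axis of carton0 and the x axis of skid, either way round below 0.12 rad) or (horizontal distance between carton1 and place1 below 0.01 m and angle between the x axis of carton1 and the x axis of skid, either way round below 0.12 rad) or (horizontal distance between carton2 and place1 below 0.01 m and angle between the x axis of carton2 and the x axis of skid, either way round below 0.12 rad) or (horizontal distance between carton3 and place1 below 0.01 m and angle between the x axis of carton3 and the x axis of skid, either way round below 0.12 rad) or (horizontal distance between carton4 and place1 below 0.01 m and angle between the x axis of carton4 and the x axis of skid, either way round below 0.12 rad)) and value of joint clamp above 0.03 m), for 0.2 s.
3. the clamp is fully home (value of joint clamp below 0.004 m), for 0.2 s.
4. the nut's next slot lines up with the cross hole (value of joint clamp below 0.004 m and value of joint nut between 0.957198 and 1.1372 rad), for 0.2 s.
At the end, for the whole second after the job is handed in: Every carton lies flat and still in an outline of its own, within 10 mm of its centre and 0.12 rad of its direction; both outlines of the row of two are filled; the clamp is within 4 mm of home; the nut is within 0.09 rad of the first lined-up slot clockwise (all of step 4 and ((horizontal distance between carton0 and place0 below 0.01 m and angle between the x axis of carton0 and the x axis of skid, either way round below 0.12 rad) or (horizontal distance between carton0 and place1 below 0.01 m and angle between the x axis of carton0 and the x axis of skid, either way round below 0.12 rad) or (horizontal distance between carton0 and place2 below 0.01 m and angle between the x axis of carton0 and the y axis of skid, either way round below 0.12 rad) or (horizontal distance between carton0 and place3 below 0.01 m and angle between the x axis of carton0 and the y axis of skid, either way round below 0.12 rad) or (horizontal distance between carton0 and place4 below 0.01 m and angle between the x axis of carton0 and the y axis of skid, either way round below 0.12 rad)) and z of carton0 in the frame of skid between 0.025 and 0.036 m and angle between each of carton0, carton1, carton2, carton3, carton4's own z axis and vertical below 0.1 rad and linear speed of each of carton0, carton1, carton2, carton3, carton4 below 0.03 m/s and ((horizontal distance between carton1 and place0 below 0.01 m and angle between the x axis of carton1 and the x axis of skid, either way round below 0.12 rad) or (horizontal distance between carton1 and place1 below 0.01 m and angle between the x axis of carton1 and the x axis of skid, either way round below 0.12 rad) or (horizontal distance between carton1 and place2 below 0.01 m and angle between the x axis of carton1 and the y axis of skid, either way round below 0.12 rad) or (horizontal distance between carton1 and place3 below 0.01 m and angle between the x axis of carton1 and the y axis of skid, either way round below 0.12 rad) or (horizontal distance between carton1 and place4 below 0.01 m and angle between the x axis of carton1 and the y axis of skid, either way round below 0.12 rad)) and z of carton1 in the frame of skid between 0.025 and 0.036 m and ((horizontal distance between carton2 and place0 below 0.01 m and angle between the x axis of carton2 and the x axis of skid, either way round below 0.12 rad) or (horizontal distance between carton2 and place1 below 0.01 m and angle between the x axis of carton2 and the x axis of skid, either way round below 0.12 rad) or (horizontal distance between carton2 and place2 below 0.01 m and angle between the x axis of carton2 and the y axis of skid, either way round below 0.12 rad) or (horizontal distance between carton2 and place3 below 0.01 m and angle between the x axis of carton2 and the y axis of skid, either way round below 0.12 rad) or (horizontal distance between carton2 and place4 below 0.01 m and angle between the x axis of carton2 and the y axis of skid, either way round below 0.12 rad)) and z of carton2 in the frame of skid between 0.025 and 0.036 m and ((horizontal distance between carton3 and place0 below 0.01 m and angle between the x axis of carton3 and the x axis of skid, either way round below 0.12 rad) or (horizontal distance between carton3 and place1 below 0.01 m and angle between the x axis of carton3 and the x axis of skid, either way round below 0.12 rad) or (horizontal distance between carton3 and place2 below 0.01 m and angle between the x axis of carton3 and the y axis of skid, either way round below 0.12 rad) or (horizontal distance between carton3 and place3 below 0.01 m and angle between the x axis of carton3 and the y axis of skid, either way round below 0.12 rad) or (horizontal distance between carton3 and place4 below 0.01 m and angle between the x axis of carton3 and the y axis of skid, either way round below 0.12 rad)) and z of carton3 in the frame of skid between 0.025 and 0.036 m and ((horizontal distance between carton4 and place0 below 0.01 m and angle between the x axis of carton4 and the x axis of skid, either way round below 0.12 rad) or (horizontal distance between carton4 and place1 below 0.01 m and angle between the x axis of carton4 and the x axis of skid, either way round below 0.12 rad) or (horizontal distance between carton4 and place2 below 0.01 m and angle between the x axis of carton4 and the y axis of skid, either way round below 0.12 rad) or (horizontal distance between carton4 and place3 below 0.01 m and angle between the x axis of carton4 and the y axis of skid, either way round below 0.12 rad) or (horizontal distance between carton4 and place4 below 0.01 m and angle between the x axis of carton4 and the y axis of skid, either way round below 0.12 rad)) and z of carton4 in the frame of skid between 0.025 and 0.036 m and ((horizontal distance between carton0 and place0 below 0.01 m and angle between the x axis of carton0 and the x axis of skid, either way round below 0.12 rad) or (horizontal distance between carton1 and place0 below 0.01 m and angle between the x axis of carton1 and the x axis of skid, either way round below 0.12 rad) or (horizontal distance between carton2 and place0 below 0.01 m and angle between the x axis of carton2 and the x axis of skid, either way round below 0.12 rad) or (horizontal distance between carton3 and place0 below 0.01 m and angle between the x axis of carton3 and the x axis of skid, either way round below 0.12 rad) or (horizontal distance between carton4 and place0 below 0.01 m and angle between the x axis of carton4 and the x axis of skid, either way round below 0.12 rad)) and ((horizontal distance between carton0 and place1 below 0.01 m and angle between the x axis of carton0 and the x axis of skid, either way round below 0.12 rad) or (horizontal distance between carton1 and place1 below 0.01 m and angle between the x axis of carton1 and the x axis of skid, either way round below 0.12 rad) or (horizontal distance between carton2 and place1 below 0.01 m and angle between the x axis of carton2 and the x axis of skid, either way round below 0.12 rad) or (horizontal distance between carton3 and place1 below 0.01 m and angle between the x axis of carton3 and the x axis of skid, either way round below 0.12 rad) or (horizontal distance between carton4 and place1 below 0.01 m and angle between the x axis of carton4 and the x axis of skid, either way round below 0.12 rad)) and velocity of joint nut below 0.05 rad/s); the robot touches nothing.
It fails at once if the nut is backed off (value of joint nut below 0.2 rad).
It fails at once if the nut is turned past the next slot (value of joint nut above 1.2472 rad).
It fails at once if another thing on the bench is displaced by more than 3 cm (distance of any of reel, meter, driver, post, jar, spanner from where it was at the start of the episode above 0.03 m).
Of carton0, carton1, carton2, carton3, carton4 only 3 to 5 are there at a start; the rules pass over those that are not, and their reading is None.
At some moment in a run one of carton0, carton1, carton2, carton3, carton4 may be knocked a few centimetres aside while the robot is not near it.
It also fails if it takes over 210 s, if anything falls off the work surface, if the arm or the gripper's body presses on something with over 40 N, if the wrist force passes 120 N, or if a joint passes its speed limit or range.

## Working session

There is one attempt and no reset: what is moved stays moved. The work goes in short steps, each a Python script; the robot and the scene stay as the last script left them, time stands still between calls to the robot, and variables do not carry over. Pictures are saved under pics/ and viewed, at most 14 in all, crops included, and the job is handed in when it is done.

```bash
ls; mkdir -p pics; python3 - <<'E'
from station import env, set_gripper, viewer, workorder
import cv2, numpy as np
np.set_printoptions(precision=4,suppress=True)
for n in ["top","side"]:
    cv2.imwrite(f"pics/{n}0.png",viewer.camera(n)); p=viewer.camera_params(n); print(n,p)
print(viewer.camera_params("wrist"))
s=env.read_state(); print(s)
E
```

```text
pics
top {'fx': 515.3076712432429, 'fy': 515.3076712432429, 'cx': 279.69617674138016, 'cy': 215.2468503191772, 'pose': array([[   0.0235,    0.9968,   -0.077 ,  511.8215],
       [  -0.9996,    0.0224,   -0.0151,  -89.9247],
       [  -0.0133,    0.0773,    0.9969, 1454.8057],
       [   0.    ,    0.    ,    0.    ,    1.    ]])}
side {'fx': 427.25932751508054, 'fy': 427.25932751508054, 'cx': 283.1519307699121, 'cy': 205.7612697575241, 'pose': array([[  -0.9353,    0.1823,   -0.3034,  215.5756],
       [  -0.3539,   -0.4742,    0.8061, 1025.8455],
       [   0.0031,    0.8613,    0.508 ,  782.6139],
       [   0.    ,    0.    ,    0.    ,    1.    ]])}
{'fx': 301.6809279930806, 'fy': 301.6809279930806, 'cx': 277.49035632395737, 'cy': 205.70472726171232, 'tool_from_camera': array([[  0.0003,   0.9636,   0.2673,  72.6751],
       [  1.    ,  -0.0004,   0.0002,   0.1674],
       [  0.0003,   0.2673,  -0.9636, -82.3265],
       [  0.    ,   0.    ,   0.    ,   1.    ]])}
{'time_s': 0.1, 'qpos': array([-1.237 ,  0.4238,  1.6306,  0.    ,  1.0886, -0.019 ]), 'dq': array([ 0.0004, -0.0015, -0.0019, -0.0014, -0.001 ,  0.0009]), 'tau': array([  0.0007, -54.5612, -27.4325,   0.0645,   0.0188,  -0.    ]), 'tool_pos': array([ 215.862 , -586.1248,  301.9779]), 'orientation': array([ 0.9845,  0.1755, -0.0001, -0.0007]), 'force': array([-0.5787,  0.5389, -0.4734]), 'wrist_torque': array([-0.0755, -0.0349, -0.019 ]), 'grip_force': 0.0, 'width': 87.97629648864333}
```

View pics/top0.png

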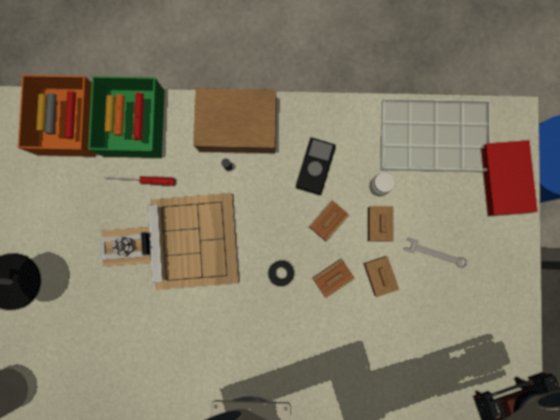

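View pics/side0.png

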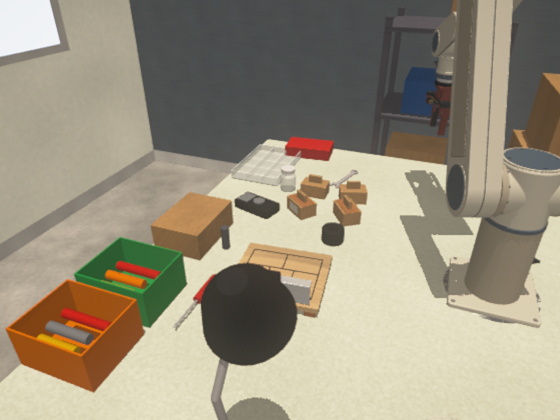

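```bash
cat > h.py <<'E'
from station import env, set_gripper, viewer, workorder
import cv2, numpy as np
from scipy.spatial.transform import Rotation as R
np.set_printoptions(precision=3,suppress=True)
def down(yaw): return (R.from_euler('z',yaw)*R.from_euler('x',np.pi)).as_quat()
def wrap(a,p=np.pi): return (a+p/2)%p-p/2
def best(pos,yaw,period=np.pi):
    """down orientation (yaw mod period) that needs the least joint motion, last joint within range"""
    q0=np.array(env.read_state()["qpos"]); c=[]
    for k in range(-3,4):
        o=down(yaw+k*period); q=env.ik(pos,o)
        if q is not None: c.append((abs(np.array(q)-q0)[[0,5]].sum()+0.3*abs(q[5]),k,o))
    if not c: raise RuntimeError("no ik")
    return min(c,key=lambda t:t[0])[2]
def snap(name,save=None):
    p=viewer.camera_params(name)
    if name=="wrist":
        s=env.read_state(); T=np.eye(4); T[:3,:3]=R.from_quat(s["orientation"]).as_matrix(); T[:3,3]=s["tool_pos"]
        T=T@p["tool_from_camera"]
    else: T=p["pose"]
    im=viewer.camera(name)
    if save: cv2.imwrite(f"pics/{save}.png",im)
    return im,(p,T)
def cast(px,cam,z):
    p,T=cam; px=np.atleast_2d(np.asarray(px,float))
    d=np.c_[(px[:,0]-p["cx"])/p["fx"],-(px[:,1]-p["cy"])/p["fy"],-np.ones(len(px))]@T[:3,:3].T
    return (T[:3,3]+d*((z-T[2,3])/d[:,2])[:,None])[:,:2]
def proj(P,cam):
    p,T=cam; c=(np.atleast_2d(P)-T[:3,3])@T[:3,:3]
    return np.c_[p["cx"]-p["fx"]*c[:,0]/c[:,2],p["cy"]+p["fy"]*c[:,1]/c[:,2]]
def rect(c,cam,z):
    (x,y),(w,h),a=cv2.minAreaRect(cast(c.reshape(-1,2),cam,z).astype(np.float32)); a=np.radians(a)
    if w<h: w,h,a=h,w,a+np.pi/2
    return x,y,wrap(a),w,h
E
python3 - <<'E'
from h import *
im,cam=snap("top")
print(cast([[198,241],[125,245],[152,243],[281,273],[227,164],[10,280]],cam,30))
print(cast([[329,220],[381,223],[333,278],[381,276],[383,184]],cam,50))
hsv=cv2.cvtColor(im,cv2.COLOR_BGR2HSV)
for p in [(190,240),(222,225),(322,215),(372,215),(325,275),(376,270),(350,250)]: print(p,hsv[p[1],p[0]])
# go look at the skid: camera sits 72mm along tool x, looking back 
c=cast([[180,242]],cam,30)[0]
pos=[c[0]-40,c[1],330]; o=best(pos,0.,2*np.pi); print(o)
env.reach(pos,o)
snap("wrist","w1")
c=cast([[356,248]],cam,50)[0]
pos=[c[0]-20,c[1],330]; o=best(pos,0.,2*np.pi); env.reach(pos,o); snap("wrist","w2"); print(env.read_state()["time_s"])
E
```

```text
[[545.245 156.087]
 [529.476 358.451]
 [536.753 283.605]
 [462.683 -75.711]
 [762.336  82.47 ]
 [425.464 673.216]]
[[ 610.303 -203.524]
 [ 605.312 -345.113]
 [ 453.299 -216.867]
 [ 461.792 -346.314]
 [ 712.504 -349.683]]
(190, 240) [ 17 114 164]
(222, 225) [ 17 110 114]
(322, 215) [ 13 157 125]
(372, 215) [ 16 133 134]
(325, 275) [ 13 159 117]
(376, 270) [ 15 133 128]
(350, 250) [ 25  47 170]
[-1. -0. -0. -0.]
4.975
```

View pics/w1.png

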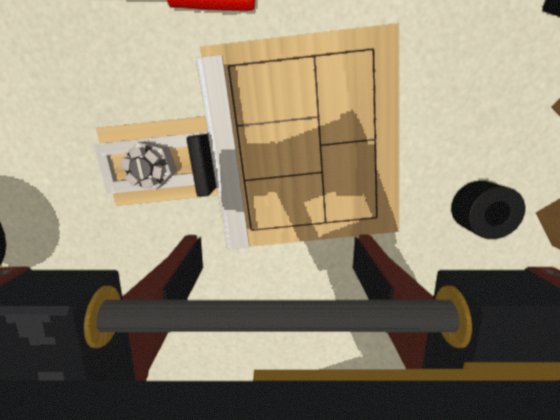

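View pics/w2.png

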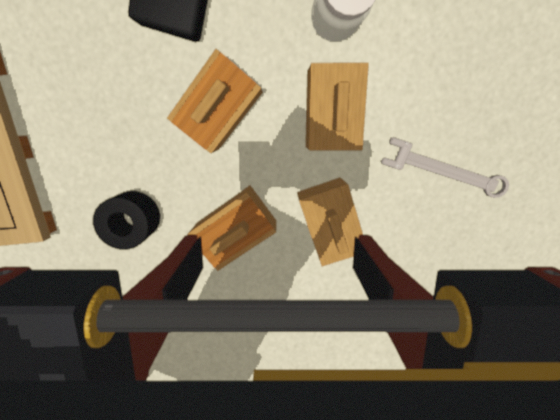

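```bash
cat >> h.py <<'E'
def fit(sk,w):
    """rigid 2D fit world = Rot(a) sk + t"""
    sk,w=np.asarray(sk,float),np.asarray(w,float); a0=sk-sk.mean(0); b0=w-w.mean(0)
    a=np.arctan2((a0[:,0]*b0[:,1]-a0[:,1]*b0[:,0]).sum(),(a0*b0).sum()); M=np.array([[np.cos(a),-np.sin(a)],[np.sin(a),np.cos(a)]])
    t=w.mean(0)-M@sk.mean(0); return a,t,w-(sk@M.T+t)
def s2w(S,p): a,x,y=S; c,s=np.cos(a),np.sin(a); return np.array([x+c*p[0]-s*p[1],y+s*p[0]+c*p[1]])
E
python3 - <<'E'
from h import *
import json
def ray(px,n):
    p=viewer.camera_params(n);T=p["pose"];d=T[:3,:3]@[(px[0]-p["cx"])/p["fx"],-(px[1]-p["cy"])/p["fy"],-1]; return T[:3,3],d/np.linalg.norm(d)
(o1,d1),(o2,d2)=ray((10,280),"top"),ray((250,310),"side")
t=np.linalg.lstsq(np.c_[d1,-d2],o2-o1,rcond=None)[0]; print("lamp",o1+t[0]*d1,o2+t[1]*d2)
_,c=snap("top"); ct=cast([[180,242]],c,30)[0]
pos=[ct[0]-40,ct[1],330]; env.reach(pos,down(0)); im,cam=snap("wrist")
px=[(373,50),(378,217),(229,66),(251,230),(315,57),(325,222),(321,145),(376,141),(238,125),(245,179),(319,118),(322,173)]
sk=[(102,-84),(-102,-84),(102,84),(-102,84),(102,-16),(-102,-16),(0,-16),(0,-84),(34,84),(-34,84),(34,-16),(-34,-16)]
a,t,r=fit(sk,cast(px,cam,30)); print(a,t,r)
S=[a,*t]; json.dump(S,open("skid.json","w"))
M=np.array([[np.cos(a),-np.sin(a)],[np.sin(a),np.cos(a)]])
g=M.T@(cast([[202,165]],cam,110)[0]-t); print("grip skid",g, "nut",M.T@(cast([[146,165]],cam,80)[0]-t))
E
```

```text
lamp [439.802 546.513 266.557] [452.878 551.193 268.271]
0.1010307313859354 [544.666 166.987] [[-0.412  1.323]
 [ 1.053 -1.669]
 [-0.294  0.59 ]
 [-0.234  0.412]
 [-0.865  0.16 ]
 [ 0.955  0.825]
 [ 0.532 -0.29 ]
 [-1.488 -0.726]
 [ 0.923 -0.676]
 [ 1.607 -0.419]
 [-0.994 -0.06 ]
 [-0.782  0.53 ]]
grip skid [ -0.187 114.281] nut [  2.741 183.557]
```

```bash
cat > clamp.py <<'E'
from h import *
import json
S=json.load(open("skid.json"))
def grab(j):
    """straddle the clamp's grip at joint value j (mm) and close"""
    g=s2w(S,(0,101+j)); pos=[*g,260]; o=best(pos,S[0]); set_gripper(56); env.reach(pos,o)
    env.move_l([*g,178],rate=120,f_stop=8); set_gripper(0)
    s=env.read_state(); print("width",s["width"],"grip",s["grip_force"])
def slide(dy,f):
    p=np.array(env.read_state()["tool_pos"]); d=s2w(S,(0,dy))-s2w(S,(0,0))
    h=env.move_l([p[0]+d[0],p[1]+d[1],p[2]],rate=30,f_stop=f); env.hold(.3)
    s=env.read_state(); c,q=np.cos(S[0]),np.sin(S[0]); e=np.array(s["tool_pos"][:2])-S[1:]
    print("stopped",h,"skid y",-q*e[0]+c*e[1],"x",c*e[0]+q*e[1],s["force"])
def release():
    set_gripper(56); p=np.array(env.read_state()["tool_pos"]); env.move_l([p[0],p[1],270],rate=200)
E
python3 - <<'E'
from clamp import *
grab(14); slide(40,15); 
E
```

```text
width 13.58076674818093 grip 29.99997854232788
stopped True skid y 142.5680874319226 x -0.10919963662358967 [-0.2    0.209  5.516]
```

```bash
cat > carton.py <<'E'
from h import *
import json
S=json.load(open("skid.json"))
def blobs(im):
    hsv=cv2.cvtColor(im,cv2.COLOR_BGR2HSV); m=cv2.inRange(hsv,(6,85,40),(22,255,255))
    m=cv2.morphologyEx(m,cv2.MORPH_OPEN,np.ones((5,5))); m=cv2.morphologyEx(m,cv2.MORPH_CLOSE,np.ones((5,5)))
    return cv2.findContours(m,cv2.RETR_EXTERNAL,cv2.CHAIN_APPROX_NONE)[0]
def look(x,y,save=None,z=50,h=200):
    """camera straight above (x,y); carton pose there"""
    pos=[x-72,y,h]; env.reach(pos,best(pos,0,2*np.pi)); im,cam=snap("wrist",save); im[232:]=0
    r=[rect(c,cam,z) for c in blobs(im) if cv2.contourArea(c)>2500]
    r=[q for q in r if np.hypot(q[0]-x,q[1]-y)<60]
    return min(r,key=lambda q:np.hypot(q[0]-x,q[1]-y)) if r else None
def topview():
    """rough carton poses on the bench from the top camera"""
    im,cam=snap("top"); o=[]
    for c in blobs(im):
        q=rect(c,cam,50)
        if 80<q[3]<125 and 50<q[4]<90 and q[1]<0: o.append(q)
    return o
E
python3 - <<'E'
from clamp import *
release()
from carton import *
for q in topview():
    print(np.array(q)); print("  ",np.array(look(q[0],q[1],"c%d"%q[1])))
E
```

```text
[ 453.592 -217.154   -0.964   95.455   64.014]
   [ 451.903 -217.898   -0.958   96.656   63.577]
[ 461.531 -346.38     0.346   95.632   66.271]
   [ 460.837 -349.294    0.341   95.26    63.66 ]
[ 605.276 -342.465    0.01    93.384   65.372]
   [ 604.574 -345.793    0.002   94.763   63.586]
[ 609.704 -202.793   -0.693   97.122   61.688]
   [ 609.715 -203.298   -0.691   96.733   63.53 ]
```

```bash
cat >> carton.py <<'E'
PL=[(-51,-50,0),(51,-50,0),(-68,34,np.pi/2),(0,34,np.pi/2),(68,34,np.pi/2)]
def up(z=290): p=np.array(env.read_state()["tool_pos"]); env.move_l([p[0],p[1],z],rate=250)
def pick(q):
    x,y,a=q[:3]; set_gripper(50); pos=[x,y,230]; env.reach(pos,best(pos,a))
    hit=env.move_l([x,y,135],rate=120,f_stop=8); set_gripper(0); s=env.read_state()
    print("hit",hit,"z",s["tool_pos"][2],"width",s["width"],"grip",s["grip_force"])
    if s["width"]<8: set_gripper(50); up(); return False
    up(); return env.read_state()["width"]>8
def place(i):
    px,py,a=PL[i]; w=s2w(S,(px,py)); pos=[*w,260]; env.reach(pos,best(pos,S[0]+a))
    env.move_l([*w,180],rate=150); hit=env.move_l([*w,162],rate=25,f_stop=6)
    print("touch",hit,env.read_state()["tool_pos"][2]); set_gripper(36); env.hold(.2); up(270)
    print("t",env.read_state()["time_s"])
def nextcarton():
    t=[q for q in topview()]; print(len(t),"on bench")
    return look(*t[0][:2]) if t else None
E
python3 - <<'E'
from carton import *
q=nextcarton(); print(np.array(q))
if pick(q):
    place(0)
    w=s2w(S,(0,-20)); pos=[w[0]-72,w[1],290]; env.reach(pos,down(0)); snap("wrist","p0")
    q=look(*s2w(S,PL[0][:2]),z=80,h=230); print(q, s2w(S,PL[0][:2]),S[0])
E
```

```text
2 on bench
[ 460.752 -349.193    0.341   95.305   63.72 ]
hit False z 135.1426448395574 width 11.869322972309876 grip 30.000364780426025
touch True 164.96218285809516
t 24.6833
(509.702880859375, 162.06996154785156, np.float64(-1.4718741568550415), 200.88316345214844, 153.1070098876953) [498.969 112.098] 0.1010307313859354
```

View pics/p0.png

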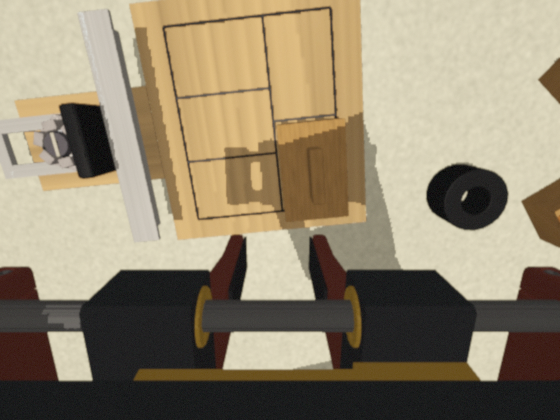

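```bash
python3 - <<'E'
from carton import *
for i,(x,y) in zip([1,2,4],[(605,-345),(610,-203),(452,-218)]):
    q=look(x,y); print(i,np.array(q) if q else None)
    if q is None or not(90<q[3]<102) or not pick(q): print("STOP",topview()); break
    place(i)
else:
    w=s2w(S,(0,0)); pos=[w[0]-80,w[1],300]; env.reach(pos,down(0)); snap("wrist","p4"); snap("top","t4")
E
```

```text
1 [ 604.907 -345.809    0.003   94.51    63.604]
hit False z 135.0498254179254 width 12.158941287527691 grip 29.99943047761917
touch True 164.9127108641366
t 34.8833
2 [ 609.629 -203.328   -0.691   96.812   63.643]
hit False z 135.00545087360132 width 11.765672927979338 grip 29.993867576122284
touch True 164.74140575971307
t 43.9667
4 [ 451.819 -217.873   -0.958   96.724   63.685]
hit False z 135.01145458052665 width 11.86380182363181 grip 29.995934665203094
touch True 164.8528097458677
t 53.7
```

View pics/p4.png

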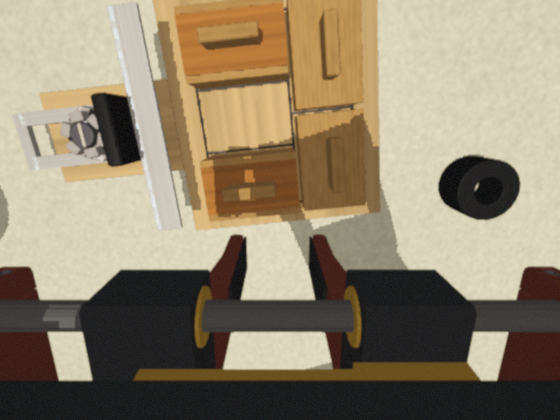

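View pics/t4.png

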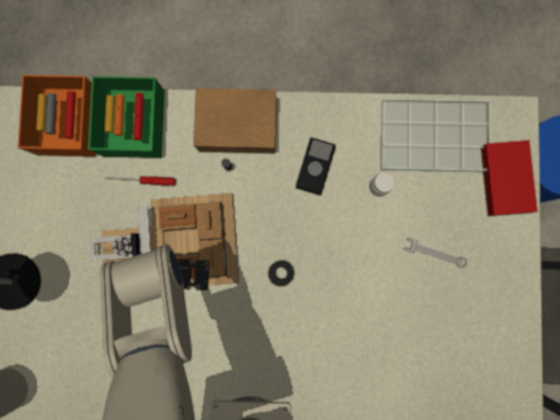

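```bash
python3 - <<'E'
from carton import *
w=s2w(S,(0,0)); pos=[w[0]-80,w[1],300]; env.reach(pos,down(0)); env.reach([pos[0]-25,pos[1],300],down(0)); im,cam=snap("wrist")
im=cv2.resize(im[:240,130:430],None,fx=2.5,fy=2.5,interpolation=cv2.INTER_CUBIC)
for i in [0,1,2,4]:
    x,y,a=PL[i]
    for L,W,z,col in [(96,64,80,(255,0,0)),(50,12,108,(0,255,0))]:
        c=[]
        for u,v in [(1,1),(1,-1),(-1,-1),(-1,1)]:
            dx,dy=u*L/2,v*W/2
            c.append([*s2w(S,(x+dx*np.cos(a)-dy*np.sin(a),y+dx*np.sin(a)+dy*np.cos(a))),z])
        p=(proj(c,cam)-[130,0]+.5)*2.5-.5
        cv2.polylines(im,[p.astype(int)],True,col,1)
cv2.imwrite("pics/ov.png",im)
E
```

```text
(no output)
```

View pics/ov.png

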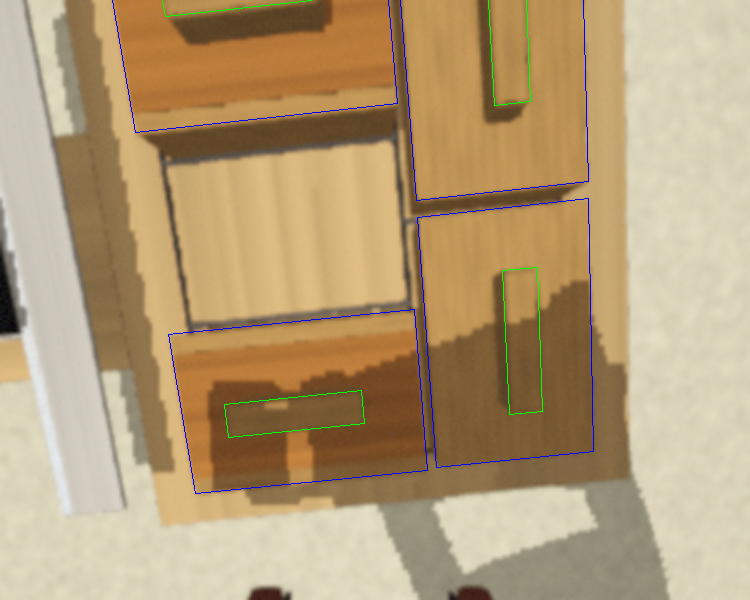

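```bash
python3 - <<'E'
from clamp import *
set_gripper(56); grab(41); slide(-44,15); release()
n=s2w(S,(0,175)); pos=[n[0]-72,n[1],215]; env.reach(pos,best(pos,0,2*np.pi)); im,cam=snap("wrist","n1")
nt=proj([[*s2w(S,(0,190)),78]],cam)[0]; print(nt,S[0],env.read_state()["time_s"])
cv2.imwrite("pics/n1c.png",cv2.resize(im[:235,90:390],None,fx=2.5,fy=2.5,interpolation=cv2.INTER_CUBIC))
E
```

```text
width 13.976452997185415 grip 29.999655783176422
stopped True skid y 102.34922315122289 x 0.15608385840760874 [ 0.544 -1.326  5.088]
[255.545 123.87 ] 0.1010307313859354 62.4167
```

View pics/n1c.png

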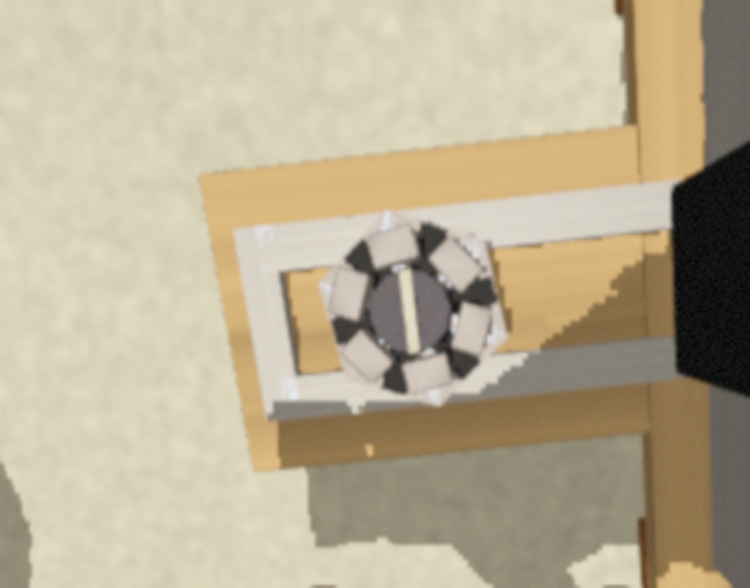

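```bash
cat > nut.py <<'E'
from h import *
import json
S=json.load(open("skid.json")); n=s2w(S,(0,191))
def turn(q0,q1,k=1):
    """tool y on flat pair -q + k pi/3; tool y = yaw - pi/2"""
    y0,y1=[S[0]-q+k*np.pi/3+np.pi/2 for q in (q0,q1)]
    hi=[*n,230]; lo=[*n,128.]; c=[]
    for m in (-np.pi,0,np.pi):
        a=env.ik(lo,down(y0+m)); b=env.ik(lo,down(y1+m))
        if a is not None and b is not None: c.append((max(abs(a[5]),abs(b[5])),m))
    print(c); m=min(c)[1]
    set_gripper(88); env.reach(hi,down(y0+m))
    if env.move_l(lo,rate=80,f_stop=8): print("BLOCKED",env.read_state()["tool_pos"]); return
    set_gripper(0); s=env.read_state(); print("width",s["width"],s["grip_force"],s["force"])
    for q in np.linspace(0,1,5)[1:]: env.move_l(lo,rot=down(y0+m+(y1-y0)*q),rate=20)
    env.hold(.3); s=env.read_state(); print("width",s["width"],s["force"],s["wrist_torque"],s["time_s"])
    set_gripper(88); env.move_l(hi,rate=150)
def look(name):
    c=s2w(S,(0,175)); pos=[c[0]-72,c[1],215]; env.reach(pos,best(pos,0,2*np.pi)); im,cam=snap("wrist")
    cv2.imwrite(f"pics/{name}.png",cv2.resize(im[:235,90:390],None,fx=2.5,fy=2.5,interpolation=cv2.INTER_CUBIC))
E
python3 - <<'E'
from nut import *
turn(.37,1.047); look("n2")
E
```

```text
[(np.float64(0.47687463267265473), 0)]
width 49.61736302665769 29.99951273202896 [ 0.985  1.823 -0.46 ]
width 49.548818412895464 [ 3.47   4.056 -1.514] [ 0.674 -0.378 -0.022] 68.8167
```

View pics/n2.png

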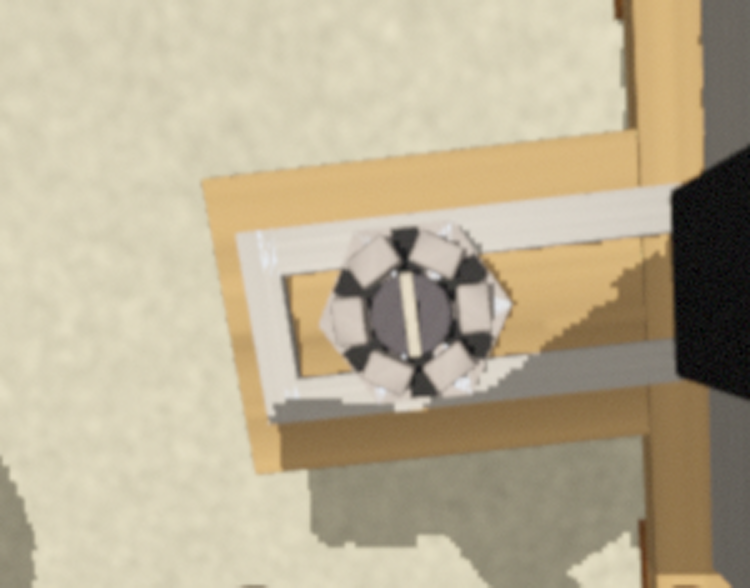

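The nut's slot now lines up with the white line: slot ends are at (404,240) and (420,382), line ends at (406,272) and (416,355). One last check of the layer and the clamp.

```bash
python3 - <<'E'
from h import *
import json
S=json.load(open("skid.json"))
w=s2w(S,(0,20)); pos=[w[0]-115,w[1],310]; env.reach(pos,down(0)); snap("wrist","f"); print(env.read_state()["time_s"])
E
```

```text
72.7833
```

View pics/f.png

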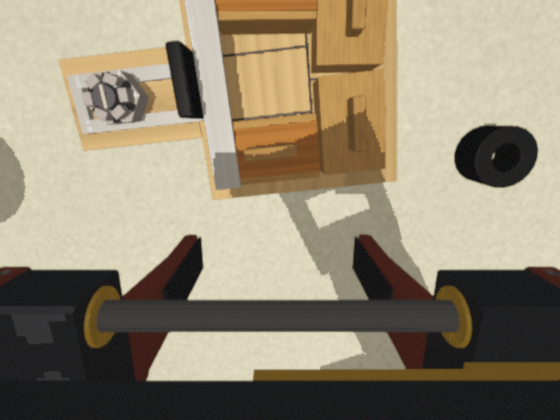

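The clamp is home (lip around column 215), and the lower two cartons (277,148) and (350,125) are in place. The upper pair is cut off by the frame, so I'll look at that too.

```bash
python3 - <<'E'
from h import *
import json
S=json.load(open("skid.json"))
w=s2w(S,(40,0)); pos=[w[0]-50,w[1],310]; env.reach(pos,down(0)); snap("wrist","f2")
E
```

```text
(no output)
```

View pics/f2.png

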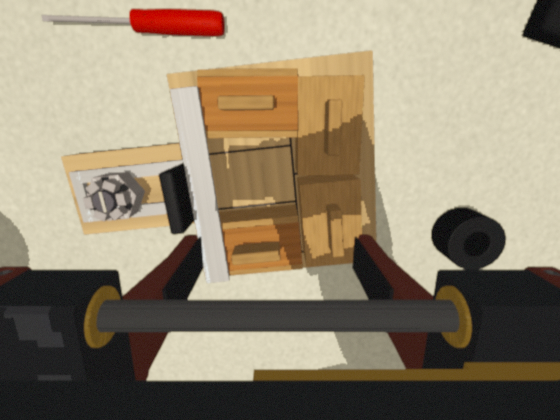

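Carton 4, around (248,102), looks turned against the skid: its handle is level while the deck edge slants. I'll measure it with an overlay of the expected outlines.

```bash
cat > ov.py <<'E'
from carton import *
def overlay(name,cx,cy,places):
    w=s2w(S,(cx,cy)); pos=[w[0]-72,w[1],260]; env.reach(pos,best(pos,0,2*np.pi)); im,cam=snap("wrist")
    raw=im.copy(); im=cv2.resize(im[:240,130:430],None,fx=2.5,fy=2.5,interpolation=cv2.INTER_CUBIC)
    for i in places:
        x,y,a=PL[i]
        for L,W,z,col in [(96,64,80,(255,0,0)),(50,12,108,(0,255,0))]:
            c=[[*s2w(S,(x+u*L/2*np.cos(a)-v*W/2*np.sin(a),y+u*L/2*np.sin(a)+v*W/2*np.cos(a))),z] for u,v in [(1,1),(1,-1),(-1,-1),(-1,1)]]
            cv2.polylines(im,[((proj(c,cam)-[130,0]+.5)*2.5-.5).astype(int)],True,col,1)
    cv2.imwrite(f"pics/{name}.png",im); return cam
def crop2w(px,cam,z): return cast((np.array(px)+.5)/2.5-.5+[130,0],cam,z)
E
python3 - <<'E'
from ov import *
import pickle
cam=overlay("ov2",60,10,[0,1,2,4]); pickle.dump(cam,open("cam.pkl","wb"))
E
```

```text
(no output)
```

View pics/ov2.png

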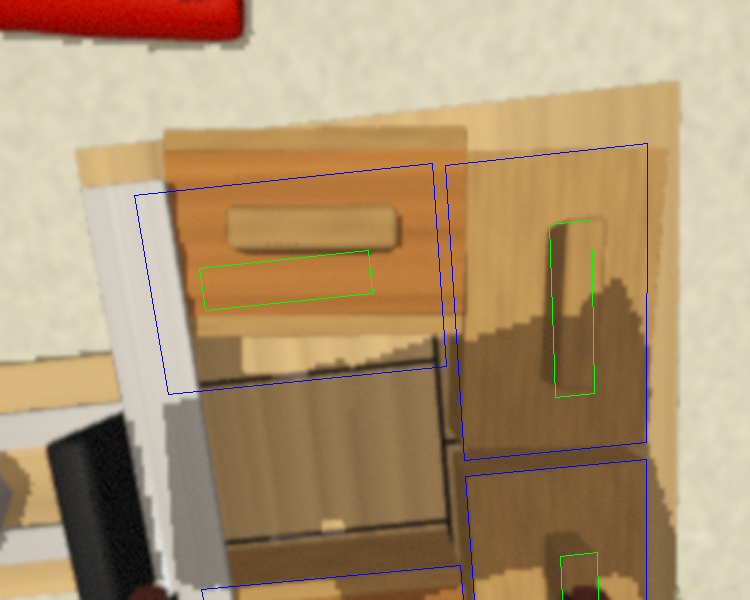

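The picture shows carton 4 was knocked about 14 mm to +x and turned: its handle is at (313,227), against an expected (286,280). I'll grip the handle, lift 2 mm under the lip and set it back.

```bash
python3 - <<'E'
from ov import *
import pickle
cam=pickle.load(open("cam.pkl","rb"))
h=crop2w([(228,206),(398,206),(398,247),(230,250)],cam,108); x,y=h.mean(0)
d=(h[0]+h[3]-h[1]-h[2])/2; a=np.arctan2(d[1],d[0])
t=s2w(S,PL[4][:2]); ta=S[0]+np.pi/2
print("handle",x,y,a,"target",t,ta,np.hypot(*d))
set_gripper(44); pos=[x,y,230]; o=best(pos,a); env.reach(pos,o)
yaw0=np.arctan2(*R.from_quat(o).as_matrix()[[1,0],0])
print("hit",env.move_l([x,y,165],rate=80,f_stop=8)); set_gripper(0); s=env.read_state(); print(s["width"])
z=s["tool_pos"][2]
env.move_l([x,y,z+2],rate=20); env.move_l([*t,z+2],rot=down(yaw0+wrap(ta-a)),rate=20)
print(env.move_l([*t,z-2],rate=15,f_stop=6),env.read_state()["force"]); set_gripper(36); env.hold(.2); up(270)
cam=overlay("ov3",60,10,[0,1,2,4]); pickle.dump(cam,open("cam.pkl","wb")); print(env.read_state()["time_s"])
E
```

```text
handle 623.8076205535298 199.38304884146658 1.5814449925215581 target [608.89  207.672] 1.6718270581808319 49.042493729197034
hit False
11.85228540124194
True [0.822 0.497 4.127]
81.9333
```

View pics/ov3.png

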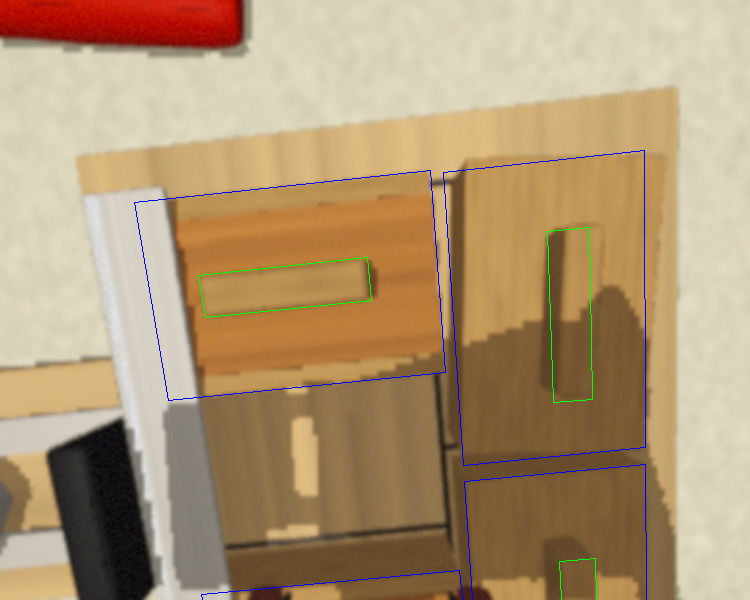

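Carton 4 now matches its outline. Carton 1 was nudged about 3 mm and turned: its left edge runs from (463,165) to about (455,450). I'll regrip and set it again, then check numerically with line segments.

```bash
cat > seg.py <<'E'
from carton import *
def segs(i,h=230):
    """handle-top edges near outline i, in its own frame: offset across handle, along span, angle"""
    px,py,a=PL[i]; w=s2w(S,(px,py)); pos=[w[0]-72,w[1],h]; env.reach(pos,best(pos,0,2*np.pi)); im,cam=snap("wrist"); im=im[:232]
    l=cv2.createLineSegmentDetector().detect(cv2.cvtColor(im,cv2.COLOR_BGR2GRAY))[0].reshape(-1,2,2)
    A=S[0]+a; M=np.array([[np.cos(A),-np.sin(A)],[np.sin(A),np.cos(A)]])
    for z,lim,mn in ((108,14,15),(80,52,30)):
        for s in l:
            p=(cast(s,cam,z)-w)@M; d=p[1]-p[0]; L=np.hypot(*d); ang=wrap(np.arctan2(d[1],d[0]))
            if L<mn or abs(p.mean(0)[1])>min(lim,40) or abs(p.mean(0)[0])>(30 if z>100 else 52): continue
            if min(abs(ang),abs(abs(ang)-np.pi/2))<.2: print(i,z,"p",p.round(1).tolist(),"ang %.3f"%wrap(ang,np.pi/2))
E
python3 - <<'E'
from seg import *
x,y=s2w(S,(53,-53)); a=S[0]-.05; t=s2w(S,PL[1][:2])
set_gripper(44); pos=[x,y,230]; o=best(pos,a); env.reach(pos,o); yaw0=np.arctan2(*R.from_quat(o).as_matrix()[[1,0],0])
print("hit",env.move_l([x,y,165],rate=80,f_stop=8)); set_gripper(0); print(env.read_state()["width"])
env.move_l([x,y,175],rate=60); env.move_l([*t,175],rot=down(yaw0+.05),rate=30)
print(env.move_l([*t,162],rate=20,f_stop=6),env.read_state()["tool_pos"]); set_gripper(36); env.hold(.2); up(270)
for i in (1,0,2,4): segs(i)
print(env.read_state()["time_s"])
E
```

```text
hit False
11.66040376503085
True [600.446 122.314 165.076]
1 108 p [[7.4, -8.1], [-8.0, -7.1]] ang -0.066
1 108 p [[-20.0, -5.1], [21.9, -5.0]] ang 0.002
1 108 p [[-16.3, 6.4], [21.5, 6.4]] ang -0.000
1 108 p [[21.4, 4.5], [-8.4, 4.5]] ang -0.002
1 80 p [[43.2, 31.8], [-13.3, 31.7]] ang 0.002
1 80 p [[-13.5, 36.8], [47.3, 36.8]] ang 0.001
1 80 p [[-22.6, -5.7], [25.0, -5.6]] ang 0.002
1 80 p [[47.1, 29.0], [47.2, -25.6]] ang 0.001
1 80 p [[46.4, -32.5], [-10.5, -32.6]] ang 0.003
1 80 p [[-18.5, 7.3], [24.6, 7.3]] ang -0.000
1 80 p [[24.4, 5.1], [-9.4, 5.2]] ang -0.002
0 108 p [[11.4, -8.0], [-4.3, -7.0]] ang -0.065
0 108 p [[-18.1, -5.0], [23.1, -4.9]] ang 0.003
0 108 p [[-16.0, 6.5], [23.4, 6.5]] ang -0.001
0 108 p [[22.5, 4.6], [-16.2, 4.4]] ang 0.006
0 80 p [[15.0, 31.8], [-41.3, 31.9]] ang -0.001
0 80 p [[48.0, -29.0], [48.0, 29.5]] ang 0.000
0 80 p [[-31.1, 36.1], [14.8, 36.2]] ang 0.004
0 80 p [[-20.8, -5.6], [26.1, -5.5]] ang 0.003
0 80 p [[-18.4, 7.4], [26.4, 7.4]] ang -0.001
0 80 p [[25.4, 5.3], [-18.6, 5.0]] ang 0.006
2 108 p [[30.0, -18.9], [29.9, 10.2]] ang 0.000
2 108 p 
[... 245 characters left out ...]
 [-47.8, -30.2]] ang 0.008
2 80 p [[33.9, -21.3], [33.9, 11.9]] ang 0.000
2 80 p [[-23.9, -4.9], [26.3, -4.8]] ang 0.001
2 80 p [[32.9, -24.9], [-40.6, -24.9]] ang -0.001
2 80 p [[25.9, 5.8], [-25.9, 5.9]] ang -0.002
2 80 p [[-46.3, 32.5], [3.0, 32.5]] ang 0.000
4 108 p [[-22.2, -5.1], [23.4, -4.9]] ang 0.004
4 108 p [[23.9, 4.4], [-22.2, 4.5]] ang -0.002
4 80 p [[37.4, 29.0], [37.9, -34.9]] ang 0.008
4 80 p [[-47.6, 10.5], [-47.4, -27.0]] ang 0.004
4 80 p [[33.1, -32.4], [-45.5, -32.3]] ang -0.001
4 80 p [[-25.0, -5.7], [26.9, -5.5]] ang 0.004
4 80 p [[27.4, 5.1], [-25.0, 5.2]] ang -0.002
4 80 p [[-36.6, 31.8], [31.0, 31.8]] ang -0.000
4 80 p [[-45.5, 25.0], [-0.6, 24.8]] ang -0.003
88.9583
```

```bash
python3 -c "
from h import *
print(workorder.sign_off())"
```

```text
the job is handed in; nothing more can be done
None
```

I've handed the job in, with no verdict returned: all four cartons sit within about 2 mm of their outlines (one was knocked 14 mm late and reset with the clamp home), the clamp is home, and the nut is tightened to the first slot at about 1.05 rad.

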